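Close the ball mill's jar and hold its enabling lever half way

TASK

Close the bench ball mill: put the loose knobbed lid on the open grinding jar and press it down until it snaps fully home and sits level. Only then press the mill's sprung enabling lever down to half its travel, where the paddle is level (in line with the long middle mark of the little post beside it), keep it there for at least two seconds and finish while still holding it there; pressing it down to its lower stop trips the mill, so never go that far. Leave the other things on the bench where they are.

Things in the scene. Friction and masses are not known exactly. Their poses are not given: they have to be found in the camera images.
- mill: Ball mill fixed to the bench: white box housing 130 (x) x 180 (y) x 45 mm high, origin at the centre of its underside, z up. On it, at (0, +45) mm, an open white round jar; beside it the lever, hinged at (+40, -45) mm, 75 mm up, reaching along the mill's -x so that its black paddle overhangs the front.
- jar_rim (a point): Centre of the jar's mouth, at (0, 45, 105) mm on the mill. Neck 52 mm in outside diameter, tapering to 49 in the top 3 mm, clear for 27 mm below the rim. Four round sprung catches stand 3.5 mm out of it, 10 mm below the rim: a lid laid on loosely rests on them, its underside some 5 mm below the rim, and needs about 4 to 10 N to snap over them.
- lid: Loose white round lid, 66 mm in diameter, 40 to 85 g, lying right way up; its place varies. Origin: centre of its underside (skirt's lower edge). Ribbed skirt with top 24 mm high; on it a round knob 24 mm in diameter, 20 mm high (its top at 44 mm). Opening below 56 mm wide at the lip, 61 above, 19 deep: when fully home, its underside is 19 mm below the jar's rim.
- lever (a joint): Angle of the lever, rad: 0 released (sprung up, paddle 14 mm above level), 0.14 half way (paddle level), 0.28 at the lower stop. Spring: about 4 N on the middle of the paddle starts it, about 8 N holds it half way, about 12 N at the stop. It springs back when let go.
- lever_pad (a point): Centre of the top of the lever's black paddle (42 mm along the lever, 44 across, 10 thick), 100 mm from the hinge along the mill's -x; moves with the lever. Height above the bench 94 mm when released, 80 half way, 66 at the lower stop; it moves sideways by under 2 mm.
- gauge_mark (a point): Long middle mark of a thin fixed post beside the paddle (post 16 x 4 mm, its top 102 mm above the bench), 80 mm above the bench: the height of the paddle's top at half travel. The short marks at 94 and 66 mm are its heights when released and at the lower stop.
- objective_can: Round canister, cream with a dark cap, 36 mm in diameter, 56 mm high, standing; origin under its centre. Leave it.
- specimen_jar: White closed specimen jar, 56 mm in diameter, 78 mm high, standing; origin under its centre. Leave it.
- dust_cap: Plain black round cap, 34 mm in diameter, 14 mm high, no knob; origin under its centre. Leave it.
- lab_timer: Flat timer 64 x 68 x 18 mm; origin under its centre. Leave it.
Not all that is in view belongs to the job. What is shaped like the lid but purple or red is not meant.

How it is judged:
By the outcome, as a careful person would: the job done as asked, in the order asked, and still so for the second after the job is handed in, while the arm keeps its last pose, push and grip.
It also fails if it takes over 61 s, if anything falls off the work surface, if the arm or the gripper's body presses on something with over 40 N, if the wrist force passes 120 N, or if a joint passes its speed limit or range.

ROBOT

A 7-joint arm with a two-finger parallel gripper is mounted at the origin on a cart in front of the work surface, level with it; the furniture and walls round the work are solid. World frame = base frame: x ahead of the robot, y to its left, z up, the work surface at z = 0. Lengths are in m, angles in rad, forces in N, time in s.
With the tool pointing down it reaches from about 0.425 to 0.875 m from the base axis. Payload 4.7 kg.
Tool frame: the origin (TCP) lies at the very end of the fingers, on their centre line; the grasp point (between the pads) lies 19 mm behind it; z points along the fingers, y is the direction in which the jaws open and shut (so a half turn about z gives the same grasp; the last joint's range is limited). The gripper opens to 85 mm and grips with 20 to 120 N. Pads are 22 mm wide; open, the fingers measure 114 mm over their backs; the gripper's body (76 mm by 85 mm) begins 54 mm behind the grasp point. The pads swing forward as they close: fully open they stand 13 mm farther back than shut.
Start: joints at [-1.238, 0.321, -0.07, 1.45, 0.023, 1.371, -0.057], TCP at [0.204, 0.617, 0.231] pointing down, gripper open.
Joint ranges: [-2.86, 2.86], [-0.3, 2.09], [-1.38, 1.24], [0.06, 2.45], [-1.56, 4.7], [0.09, 2.05], [-2.69, 2.69]. Speed limits (rad/s): [2.57, 2.57, 3.14, 3.14, 3.14, 3.14, 3.14].

INTERFACE

Orientations are given as a unit quaternion [w, x, y, z].
In Python, from cell import sensors, eyes, ticket, regions_of gives the robot as it stands.
- The arm moves only by the tool servo_tool, never from a script. Its argument "increments" is a list of rows, each a list of 5 numbers: the shift along the tool's x, y, z in m, then the turn about the tool's z in rad, then the finger opening in m, from 0 to 0.0854. A call has exactly 10 rows; each row is the pose to reach, as a shift and turn from the pose commanded when the call began, along the tool's axes at that moment; what a row does not reach only later rows make up. A row lasts 1/12 s, in which the tool goes at most 41.7 mm and 7.16 degrees, less where a joint would pass 70% of its speed; a pose out of reach is approached as far as the arm can. A call with a gripper value outside its range is refused whole. The fingers move at their own pace and stop on an object; "grip_force" is the grip in N (left out, the last holds). Time passes only in rows, so rows that repeat a pose let the fingers close, or fill a call up. It gives the time, the measured TCP pose, the force and the opening at its end, in the units of the state.
- sensors.sense(): the state, without advancing time (a new reading comes with each control period).
- eyes.camera(name): name is "side" or "top" or "wrist"; returns a dict with "img" (420x560x3 uint8, blue, green, red), "fov_y" (degrees; the focal length in pixels is half the picture's height over the tangent of half this angle, whatever the lens; pixels are square), "cx", "cy" (the principal point, pixels), "rvec" (rotation vector, rad) and "tvec" (3), from world to camera coordinates, as OpenCV has them. Camera axes: x right, y down, z forward; pixel columns grow to the right and rows downward; lengths in m; the calibration is good to about 2 mm. A picture is of the moment at which its call begins. There is no depth.
- ticket.finish_job(): hands the job in, once; it reports no verdict.
Trained networks look in the newest picture that a camera, given by its name, has taken for a name from the list of things; names that differ only in an ending like _2 or _b are one class to them, and where a whole thing is asked for, a point or a joint stands for the part that bears it (a point fixed in the world has none). Each returns a list of dicts, best first, with "confidence" (0 to 1); they miss things now and then, are a little off and sometimes report something else, mostly with a low value. They report only what shows in the picture. A call takes as long as a camera call. They do not tell look-alikes from the thing itself.
- regions_of(camera, target): "pixels" (420x560 bool, what is visible of it) and "extent" ([left, top, width, height] in pixels, round what is visible of it).
The state is a dict: "t": time; "q": joint angles; "qvel": joint speeds; "joint_torque": joint torques, N m; "tcp_pos": TCP position; "eef_rot": TCP orientation; "contact_force": force on the tool from outside, world axes, zero at the start; "ft_torque": the same for the moment, N m; "grip_width": opening from 0.0 (shut) to 1.0 (fully open).
Only numpy, scipy, OpenCV 4.12 (cv2) and the standard library are available. Lean on these libraries where they do the work, as an engineer would, in place of code of your own. Each camera call takes 0.05 s, during which the arm holds its last target. There are 200 camera calls.

## Working session

There is one attempt and no reset: what is moved stays moved. The work goes in short steps, Python scripts to look and compute and a tool call to move; the robot and the scene stay as the last step left them, time stands still between calls to the robot, and variables do not carry over. Pictures are saved under pics/ and viewed, about 8 in all and at most 12, crops included, and the job is handed in when it is done.

Besides the shell and the picture viewer there is one more tool, called after "Call:" by a JSON object that holds its "op" and its "data", one argument or row to a line. servo_tool: Moves the arm, as the interface text tells. Its arguments: {"type":"object","properties":{"increments":{"type":"array"},"grip_force":{"type":"number"}},"required":["increments"]}

```bash
mkdir -p pics
cat > h.py <<'E'
import numpy as np, cv2
from cell import sensors, eyes, ticket, regions_of
def K(c):
    f=c["img"].shape[0]/2/np.tan(np.radians(c["fov_y"]/2)); return np.array([[f,0,c["cx"]],[0,f,c["cy"]],[0,0,1]])
def RT(c): return cv2.Rodrigues(np.array(c["rvec"],float))[0], np.array(c["tvec"],float).ravel()
def ray(c,u,v):
    R,t=RT(c); d=R.T@np.linalg.inv(K(c))@[u,v,1.]; return -R.T@t, d/np.linalg.norm(d)
def at_z(c,u,v,z):
    o,d=ray(c,u,v); return o+d*(z-o[2])/d[2]
def proj(c,P):
    R,t=RT(c); return cv2.projectPoints(np.atleast_2d(np.array(P,float)),np.array(c["rvec"],float),t,K(c),None)[0][:,0]
def tri(c1,p1,c2,p2):
    o1,d1=ray(c1,*p1);o2,d2=ray(c2,*p2)
    s=np.linalg.lstsq(np.c_[d1,-d2],o2-o1,rcond=None)[0]
    a,b=o1+s[0]*d1,o2+s[1]*d2; return (a+b)/2,np.linalg.norm(a-b)
E
python3 - <<'E'
from h import *
ims=[]
for n in ["top","side"]:
    c=eyes.camera(n); ims.append(c["img"])
    R,t=RT(c); print(n,"pos",-R.T@t,"fov",c["fov_y"])
    for o in ["mill","jar_rim","lid","lever","lever_pad","gauge_mark","objective_can","specimen_jar"]:
        for r in regions_of(n,o)[:3]:
            ys,xs=np.nonzero(r["pixels"]); 
            print(n,o,round(r["confidence"],2),r["extent"],round(xs.mean(),1),round(ys.mean(),1),np.round(at_z(c,xs.mean(),ys.mean(),.03),3))
    cv2.imwrite(f"pics/{n}0.png",c["img"])
print(sensors.sense())
E
```

```text
top pos [0.35074251 0.137013   1.46756373] fov 43.2449231802017
top mill 0.85 [174.9, 204.9, 61.5, 48.9] 205.4 224.4 [0.538 0.358 0.03 ]
top jar_rim 0.58 [170.7, 199.2, 70.3, 53.5] 205.2 224.2 [0.538 0.358 0.03 ]
top lid 0.78 [194.9, 273.4, 28.9, 28.5] 209.6 286.0 [0.37  0.344 0.03 ]
top lid 0.6 [268.1, 119.3, 25.9, 26.1] 280.4 131.3 [0.801 0.151 0.03 ]
top lid 0.58 [320.9, 243.0, 23.8, 29.6] 332.2 259.1 [0.442 0.013 0.03 ]
top lever 0.59 [208.0, 205.7, 20.2, 45.6] 218.7 231.8 [0.517 0.321 0.03 ]
top lever_pad 0.93 [210.6, 201.5, 14.6, 53.1] 218.6 231.2 [0.519 0.321 0.03 ]
top gauge_mark 0.78 [171.3, 198.9, 70.0, 54.8] 205.1 224.3 [0.538 0.359 0.03 ]
top objective_can 0.56 [372.4, 255.1, 13.6, 14.4] 379.5 262.4 [ 0.432 -0.114  0.03 ]
top specimen_jar 0.83 [410.4, 251.8, 28.3, 19.5] 424.3 261.2 [ 0.435 -0.234  0.03 ]
side pos [-0.20445877 -1.0146415   1.11282181] fov 45.012311143908335
side jar_rim 0.62 [223.2, 177.7, 52.6, 45.9] 249.4 201.6 [0.537 0.361 0.03 ]
side lid 0.85 [268.0, 258.9, 17.2, 18.9] 275.6 268.1 [ 0.426 -0.003  0.03 ]
side lid 0.52 [199.7, 213.2, 22.9, 19.7] 210.2 22
[... 494 characters left out ...]
.221  0.03 ]
{'t': 0.9, 'q': array([-1.23790433,  0.32093525, -0.07009399,  1.45048305,  0.02263886,
        1.37079549, -0.05691835]), 'qvel': array([-0.00126092, -0.00096735,  0.00061804,  0.00038616,  0.00028434,
        0.00079424, -0.00010995]), 'joint_torque': array([-3.72563536e-04, -4.93376613e+01, -3.81626599e-01, -3.14581060e+01,
        1.33559000e-02,  1.27141215e-03,  1.29741022e-05]), 'tcp_pos': array([0.20377202, 0.61726547, 0.2313991 ]), 'eef_rot': array([5.46769443e-05, 1.58720755e-01, 9.87323510e-01, 7.65911920e-05]), 'contact_force': array([-0.24896769, -0.16765613,  0.09023137]), 'ft_torque': array([-0.03733742, -0.02725191, -0.01684406]), 'grip_width': 0.995769489088109}
```

View pics/top0.png

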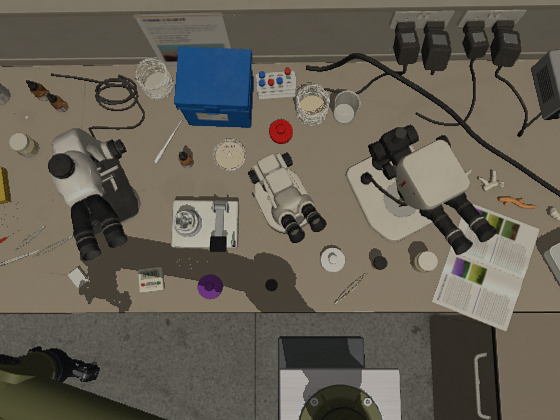

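View pics/side0.png

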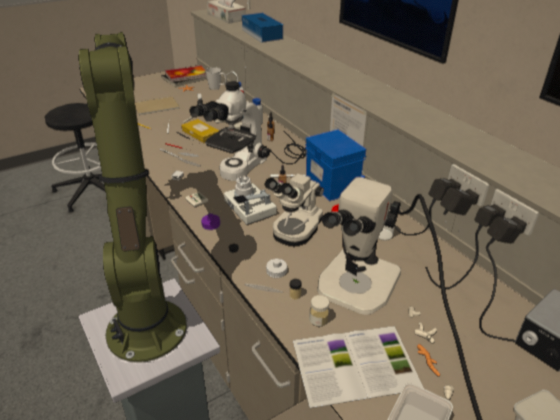

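Top view: the white lid is at (332,259), purple and red look-alikes at (210,286) and (281,131), and the mill around (205,224) with its black paddle at (218,242). The side view agrees. I'll move over the mill to look from close by.

```bash
cat >> h.py <<'E'
from scipy.spatial.transform import Rotation as Ro
def toolR(s): q=s["eef_rot"]; return Ro.from_quat([q[1],q[2],q[3],q[0]]).as_matrix()
def inc(P,s=None):
    s=s or sensors.sense(); return np.round(toolR(s).T@(np.array(P)-s["tcp_pos"]),4)
E
python3 - <<'E'
from h import *
s=sensors.sense(); print(toolR(s).round(3)); print(inc([.42,.36,.35]))
E
```

```text
[[-0.95   0.313  0.   ]
 [ 0.313  0.95   0.   ]
 [-0.     0.    -1.   ]]
[-0.286  -0.1765 -0.1186]
```

Call:
{"op": "servo_tool", "data": {
  "increments": [
    [-0.02,-0.012,-0.02,0,0.085],
    [-0.05,-0.03,-0.04,0,0.085],
    [-0.085,-0.052,-0.06,0,0.085],
    [-0.12,-0.074,-0.08,0,0.085],
    [-0.155,-0.096,-0.1,0,0.085],
    [-0.19,-0.118,-0.12,0,0.085],
    [-0.225,-0.14,-0.12,0,0.085],
    [-0.255,-0.158,-0.12,0,0.085],
    [-0.275,-0.17,-0.12,0,0.085],
    [-0.286,-0.176,-0.12,0,0.085]
  ]
}}

```text
t: 1.73
tcp_pos: [0.4246, 0.355, 0.3524]
eef_rot: [0.002, 0.163, 0.987, -0.0]
contact_force: [0.7, -0.2, 0.2]
grip_width: 0.994
```

Run:
```python
from h import *
s=sensors.sense(); print(s["t"],s["tcp_pos"],s["qvel"].max())
c=eyes.camera("wrist"); R,t=RT(c); print("cam",-R.T@t,R[2],c["fov_y"])
for o in ["mill","jar_rim","lever_pad","gauge_mark"]:
    for r in regions_of("wrist",o)[:2]:
        ys,xs=np.nonzero(r["pixels"]); print(o,round(r["confidence"],2),r["extent"],xs.mean(),ys.mean())
cv2.imwrite("pics/w1.png",c["img"])
```

```text
1.7333 [0.42456095 0.35496526 0.35236122] 0.23287132911116187
cam [0.3487298  0.38110369 0.49511988] [ 0.29650184 -0.10031173 -0.94974955] 59.17316702373383
jar_rim 0.9 [231.9, 168.6, 160.2, 132.2] 312.1735835172921 232.5456953642384
lever_pad 0.96 [240.1, 200.3, 60.8, 94.9] 273.0163934426229 239.12862547288776
gauge_mark 0.96 [230.1, 168.9, 160.4, 130.1] 312.34154120002967 232.43343469554253
gauge_mark 0.55 [25.1, 217.8, 55.3, 48.3] 54.96264367816092 241.78256704980842
```

View pics/w1.png

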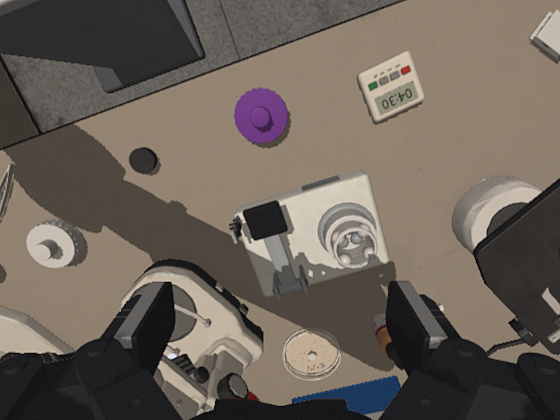

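The wrist view shows the paddle at (265,220), the jar mouth at (352,241), the gauge post at (236,230), the white lid at (53,245) and the purple one at (261,115). I'll enlarge the mill.

Run:
```python
from h import *
c=eyes.camera("wrist"); np.save("pics/c1.npy",c,allow_pickle=True)
cv2.imwrite("pics/w1c.png",cv2.resize(c["img"][155:305,215:405],None,fx=4,fy=4,interpolation=cv2.INTER_CUBIC))
for r in regions_of("wrist","lid")[:3]:
    ys,xs=np.nonzero(r["pixels"]); print(r["confidence"],xs.mean(),ys.mean(),at_z(c,xs.mean(),ys.mean(),.015))
```

```text
0.97 257.55147717099373 121.74350940017905 [0.36850016 0.34937388 0.015     ]
0.55 49.813308687615525 246.09334565619224 [0.43836115 0.01628902 0.015     ]
```

View pics/w1c.png

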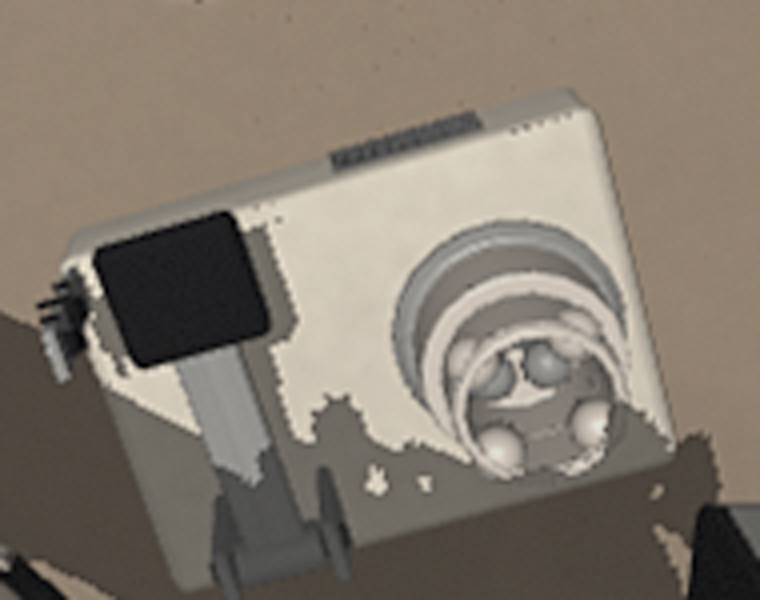

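Run:
```python
from h import *
from scipy.optimize import least_squares
c=np.load("pics/c1.npy",allow_pickle=True).item()
M=np.array([[-65,90,45],[-65,-90,45],[65,-90,45],[65,90,45],[0,45,105],[-60,-45,94]])/1e3
px=np.array([[600,105],[68,262],[185,590],[672,455],[541,399],[184.5,289]])/4+[215,155]
def W(p,M=M): return M@Ro.from_euler('z',p[2]).as_matrix().T+[p[0],p[1],0]
f=lambda p:(proj(c,W(p))-px).ravel()
r=least_squares(f,[.54,.36,0]); print(r.x,r.fun.reshape(-1,2).round(1))
for z,k in ((.105,4),(.094,5)): print(at_z(c,*px[k],z).round(4), W(r.x)[k].round(4))
E=px[:4]; print([at_z(c,*p,.045).round(3) for p in E])
# top check
t=eyes.camera("top"); print(proj(t,W(r.x)).round(1)); sc=t["img"][190:265,160:250]
sd=eyes.camera("side"); a=cv2.resize(sc,None,fx=6,fy=6)
for q in proj(t,W(r.x)): cv2.circle(a,tuple(int(v) for v in (q-[160,190]+.5)*6),3,(0,0,255),-1)
b=sd["img"][165:235,215:290]; b=cv2.resize(b,None,fx=6,fy=6)[:420]
print(proj(sd,W(r.x)).round(1))
cv2.imwrite("pics/topc.png",a)
print(sensors.sense()["tcp_pos"])
```

```text
[ 0.53797998  0.36448853 -0.02157269] [[ 0.3 -1.5]
 [-3.5 -0.9]
 [-1.7  1.7]
 [ 3.8  1.4]
 [ 0.9  0.8]
 [ 0.1 -0.5]]
[0.5376 0.4088 0.105 ] [0.539  0.4095 0.105 ]
[0.4776 0.3205 0.094 ] [0.477  0.3208 0.094 ]
[array([0.477, 0.455, 0.045]), array([0.474, 0.28 , 0.045]), array([0.599, 0.276, 0.045]), array([0.601, 0.449, 0.045])]
[[168.  246.9]
 [234.5 248.1]
 [236.  200.5]
 [170.4 199.5]
 [181.3 220.3]
 [215.5 244.3]]
[[222.8 191.2]
 [245.  215.3]
 [276.5 204.7]
 [252.9 181.8]
 [243.  178.6]
 [239.9 197.4]]
[0.4190146  0.36188511 0.35113113]
```

View pics/topc.png

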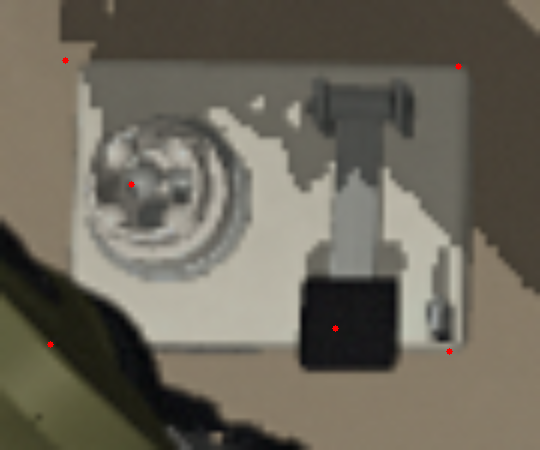

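Run:
```python
from h import *
t=eyes.camera("top")
for p in [(319,228),(300,240),(316,212)]: print(p,[at_z(t,*p,z).round(3) for z in (.1,.2)])
s=sensors.sense(); print(s["t"],s["tcp_pos"],s["q"].round(2),inc([.435,.015,.28]))
```

```text
(319, 228) [array([0.518, 0.051, 0.1  ]), array([0.505, 0.058, 0.2  ])]
(300, 240) [array([0.487, 0.101, 0.1  ]), array([0.477, 0.104, 0.2  ])]
(316, 212) [array([0.56 , 0.059, 0.1  ]), array([0.544, 0.064, 0.2  ])]
2.2333 [0.41925994 0.36160101 0.35116409] [-0.89  0.08  0.14  1.5  -0.01  1.56  0.5 ] [-0.1228 -0.3245  0.0712]
```

Call:
{"op": "servo_tool", "data": {
  "increments": [
    [-0.009,-0.024,0,0,0.085],
    [-0.021,-0.055,0,0,0.085],
    [-0.035,-0.09,0,0,0.085],
    [-0.049,-0.13,0,0,0.085],
    [-0.063,-0.167,0.01,0,0.085],
    [-0.077,-0.204,0.02,0,0.085],
    [-0.091,-0.24,0.035,0,0.085],
    [-0.105,-0.275,0.05,0,0.085],
    [-0.117,-0.305,0.065,0,0.085],
    [-0.123,-0.3245,0.07,0,0.085]
  ]
}}

```text
t: 3.07
tcp_pos: [0.4343, 0.0101, 0.2795]
eef_rot: [-0.001, 0.16, 0.987, -0.001]
contact_force: [-0.9, -0.5, -0.4]
grip_width: 0.994
```

Run:
```python
from h import *
for i in range(3): c=eyes.camera("wrist")
s=sensors.sense(); print(s["t"],s["tcp_pos"],s["q"].round(2))
for r in regions_of("wrist","lid")[:3]:
    ys,xs=np.nonzero(r["pixels"]); print(r["confidence"],r["extent"],xs.mean(),ys.mean(),at_z(c,xs.mean(),ys.mean(),.02))
np.save("pics/c2.npy",c,allow_pickle=True); cv2.imwrite("pics/w2.png",c["img"])
```

```text
3.2167 [0.43500846 0.01273276 0.2811774 ] [-0.62 -0.2   0.46  1.88  0.09  1.44  1.07]
0.86 [255.4, 137.3, 60.3, 64.8] 285.6291525423729 168.96271186440677 [0.43806871 0.01555484 0.02      ]
0.75 [545.0, 0.0, 11.9, 33.4] 552.9506849315069 12.323287671232876 [0.37455107 0.31162671 0.02      ]
```

View pics/w2.png

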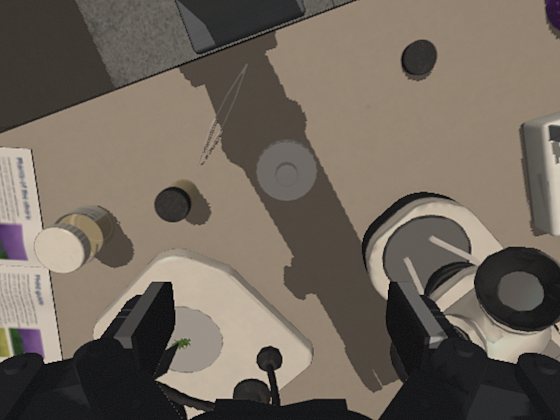

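Run:
```python
from h import *
c=np.load("pics/c2.npy",allow_pickle=True).item()
g=cv2.cvtColor(c["img"],cv2.COLOR_BGR2GRAY)[130:210,245:330]; g=cv2.resize(g,None,fx=4,fy=4,interpolation=cv2.INTER_CUBIC)
for rng,z in (((100,140),.02),((36,62),.044)):
    h=cv2.HoughCircles(g,cv2.HOUGH_GRADIENT,1,40,param1=60,param2=15,minRadius=rng[0],maxRadius=rng[1])
    if h is not None:
        for x,y,r in h[0][:2]: u,v=x/4+245-.375,y/4+130-.375; print(u,v,r/4,at_z(c,u,v,z).round(4))
print(at_z(c,287,174,.044).round(4),at_z(c,287,170,.024).round(4), at_z(c,365,240,.02).round(3), at_z(c,480,290,.15).round(3))
t=eyes.camera("top"); print(at_z(t,332.8,257.5,.044),at_z(t,332.2,259.1,.015))
s=eyes.camera("side"); print(at_z(s,276.5,268.5,.02))
print(inc([.438,.016,.07]))
```

```text
286.0 169.25 30.7 [0.4385 0.0158 0.02  ]
[0.4389 0.0164 0.044 ] [0.4389 0.0168 0.024 ] [0.548 0.077 0.02 ] [0.562 0.144 0.15 ]
[0.44484256 0.01225029 0.044     ] [0.4424092  0.01142858 0.015     ]
[0.43305493 0.00326412 0.02      ]
[-0.002   0.0011  0.2118]
```

Call:
{"op": "servo_tool", "data": {
  "increments": [
    [-0.002,0,0.015,0,0.06],
    [-0.003,0,0.045,0,0.06],
    [-0.004,0,0.08,0,0.06],
    [-0.004,0,0.115,0,0.06],
    [-0.004,0,0.145,0,0.06],
    [-0.004,0,0.17,0,0.06],
    [-0.004,0,0.187,0,0.06],
    [-0.004,0,0.197,0,0.06],
    [-0.004,0,0.202,0,0.06],
    [-0.004,0,0.202,0,0.06]
  ]
}}

```text
t: 4.2
tcp_pos: [0.439, 0.0133, 0.079]
eef_rot: [-0.0, 0.158, 0.987, -0.0]
contact_force: [0.5, 0.8, -0.1]
grip_width: 0.702
```

Run:
```python
from h import *
for i in range(2): c=eyes.camera("wrist")
s=sensors.sense(); print(s["t"],s["tcp_pos"],s["q"].round(2),s["grip_width"])
for r in regions_of("wrist","lid")[:2]:
    ys,xs=np.nonzero(r["pixels"]); print(r["confidence"],r["extent"],xs.mean(),ys.mean(),at_z(c,xs.mean(),ys.mean(),.02))
np.save("pics/c3.npy",c,allow_pickle=True)
print("tcp px",proj(c,[s["tcp_pos"],s["tcp_pos"]+toolR(s)@[0,0,.05]]))
cv2.imwrite("pics/w3.png",c["img"])
```

```text
4.3 [0.44008438 0.01305815 0.08030905] [-0.61 -0.    0.52  2.14  0.    1.    1.17] 0.7027987530686153
0.73 [224.6, 169.9, 115.4, 117.0] 282.1892627893406 229.29809375607857 [0.43740609 0.01564524 0.02      ]
tcp px [[279.24782168 285.93614438]
 [279.48210115 241.5224323 ]]
```

View pics/w3.png

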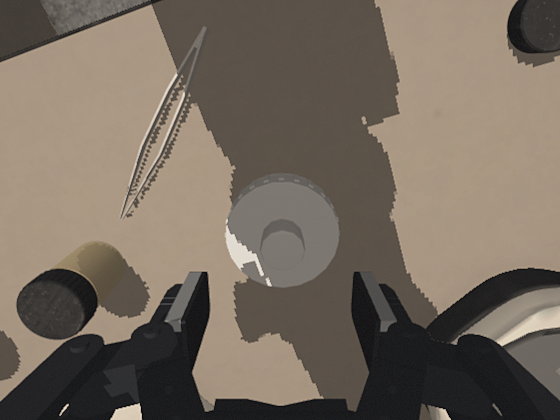

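Lid and knob top (283,246) sit between the fingers (inner edges at 207 and 355), almost centred.

Run:
```python
from h import *
c=np.load("pics/c3.npy",allow_pickle=True).item()
for p,z in (((282.5,247),.044),((283,231),.024)):
    w=at_z(c,*p,z); print(w.round(4),inc([*w[:2],.027]))
```

```text
[0.4382 0.0154 0.044 ] [0.0028 0.0016 0.0535]
[0.4371 0.0162 0.024 ] [0.0041 0.002  0.0535]
```

Call:
{"op": "servo_tool", "data": {
  "increments": [
    [0.001,0.001,0.012,0,0.06],
    [0.002,0.0015,0.028,0,0.06],
    [0.002,0.0015,0.042,0,0.06],
    [0.002,0.0015,0.05,0,0.06],
    [0.002,0.0015,0.0525,0,0.05],
    [0.002,0.0015,0.0525,0,0.035],
    [0.002,0.0015,0.0525,0,0.02],
    [0.002,0.0015,0.0525,0,0.01],
    [0.002,0.0015,0.0525,0,0.01],
    [0.002,0.0015,0.0525,0,0.01]
  ],
  "grip_force": 50
}}

```text
t: 5.18
tcp_pos: [0.4387, 0.0147, 0.0279]
eef_rot: [0.001, 0.159, 0.987, 0.0]
contact_force: [-0.8, -0.0, 5.9]
grip_width: 0.259
```

Run:
```python
from h import *
s=sensors.sense(); print(s["t"],s["tcp_pos"],s["q"].round(2),s["grip_width"]*.0854,s["contact_force"])
```

```text
5.1833 [0.43865128 0.01472162 0.02788847] [-0.6   0.09  0.52  2.19 -0.06  0.88  1.21] 0.02212527888302825 [-0.80056878 -0.043676    5.92214194]
```

Call:
{"op": "servo_tool", "data": {
  "increments": [
    [0,0,-0.01,0,0.01],
    [0,0,-0.03,0,0.01],
    [0,0,-0.06,0,0.01],
    [0,0,-0.095,0,0.01],
    [0,0,-0.13,0,0.01],
    [0,0,-0.165,0,0.01],
    [0,0,-0.2,0,0.01],
    [0,0,-0.225,0,0.01],
    [0,0,-0.24,0,0.01],
    [0,0,-0.245,0,0.01]
  ]
}}

```text
t: 6.02
tcp_pos: [0.4389, 0.0145, 0.2753]
eef_rot: [0.003, 0.159, 0.987, 0.001]
contact_force: [-0.2, -0.1, -1.7]
grip_width: 0.257
```

Run:
```python
from h import *
for i in range(2): c=eyes.camera("wrist")
s=sensors.sense(); print(s["t"],s["tcp_pos"],s["grip_width"]*.0854,s["contact_force"])
np.save("pics/c4.npy",c,allow_pickle=True); cv2.imwrite("pics/w4.png",c["img"])
T=s["tcp_pos"];print("tcp px",proj(c,[T,T-[0,0,.003],T-[0,0,.027]]))
for r in regions_of("wrist","lid")[:2]: print(r["confidence"],r["extent"])
print(inc([.5,.36,.29]),inc([.54,.405,.20]))
```

```text
6.1167 [0.4378924  0.01451637 0.27263103] 0.021930307913741946 [ 0.10769218  0.09870277 -1.69196129]
tcp px [[278.5642392  281.05226275]
 [278.5701244  277.75327838]
 [278.61078051 254.96325367]]
0.97 [205.9, 198.0, 146.0, 145.3]
0.63 [543.5, 0.0, 13.9, 28.7]
[ 0.0488  0.3478 -0.0186] [0.0249 0.4031 0.0713]
```

View pics/w4.png

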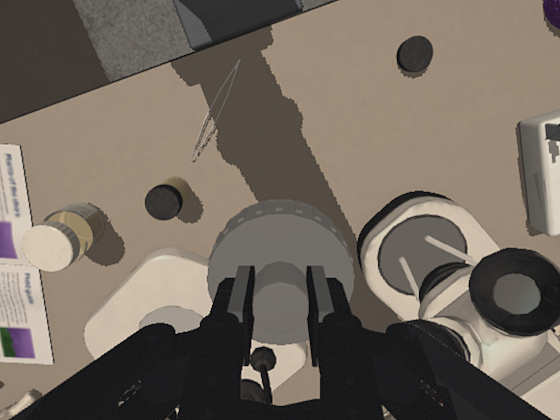

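Run:
```python
from h import *
c=np.load("pics/c4.npy",allow_pickle=True).item(); s=sensors.sense(); T=s["tcp_pos"];R=toolR(s)
a=np.linspace(0,2*np.pi,181)
for dx in (-.006,-.004,-.002,0,.002):
    o=[]
    for rad,z in ((.033,.0275),(.033,.0035),(.012,-.0165)):
        p=proj(c,T+np.c_[dx+rad*np.cos(a),rad*np.sin(a),0*a+z]@R.T); o+=[p[:,0].min(),p[:,0].max(),p[:,1].min(),p[:,1].max()]
    print(dx,np.round(o,1))
i=c["img"][190:360,200:365]; cv2.imwrite("pics/w4c.png",cv2.resize(i,None,fx=4,fy=3.5,interpolation=cv2.INTER_CUBIC))
```

```text
-0.006 [214.1 341.9 201.9 317.9 205.3 350.5 218.1 347.  248.1 307.6 285.2 336.6]
-0.004 [213.9 342.2 198.  314.8 205.  350.8 213.7 343.5 248.  307.7 280.6 332.5]
-0.002 [213.7 342.4 194.  311.6 204.8 351.  209.2 340.  247.9 307.8 276.1 328.4]
0 [213.5 342.6 190.  308.4 204.5 351.3 204.7 336.5 247.7 307.9 271.5 324.2]
0.002 [213.2 342.8 186.  305.1 204.2 351.6 200.1 333.  247.6 308.  266.8 320. ]
```

View pics/w4c.png

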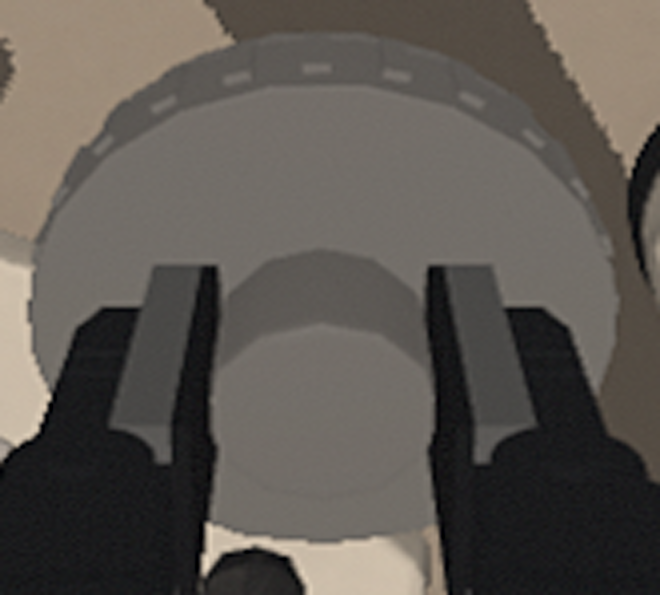

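Run:
```python
from h import *
s=sensors.sense(); R=toolR(s);T=s["tcp_pos"]
c=np.load("pics/c4.npy",allow_pickle=True).item()
J=np.array([.538,.407,.105])
for P in ([.6,.41,.27],[.62,.41,.27],[.6,.41,.30],[.58,.43,.3],[.58,.38,.27]):
    print(P,proj(c,T+J-P).round(0))
print(inc([.425,.27,.34]))
```

```text
[0.6, 0.41, 0.27] [[251. 117.]]
[0.62, 0.41, 0.27] [[242.  93.]]
[0.6, 0.41, 0.3] [[253. 115.]]
[0.58, 0.43, 0.3] [[240. 143.]]
[0.58, 0.38, 0.27] [[293. 129.]]
[ 0.0918  0.2388 -0.0686]
```

Call:
{"op": "servo_tool", "data": {
  "increments": [
    [0,0,-0.015,0,0.01],
    [0,0,-0.04,0,0.01],
    [0.006,0.015,-0.06,0,0.01],
    [0.018,0.045,-0.068,0,0.01],
    [0.032,0.082,-0.068,0,0.01],
    [0.046,0.12,-0.068,0,0.01],
    [0.06,0.157,-0.068,0,0.01],
    [0.075,0.194,-0.068,0,0.01],
    [0.086,0.222,-0.068,0,0.01],
    [0.092,0.239,-0.068,0,0.01]
  ]
}}

```text
t: 7.0
tcp_pos: [0.423, 0.2742, 0.337]
eef_rot: [-0.002, 0.156, 0.988, -0.001]
contact_force: [-0.3, -0.3, -1.0]
grip_width: 0.26
```

Run:
```python
from h import *
s=sensors.sense(); print(s["t"],s["tcp_pos"],inc([.6,.40,.27]))
```

```text
7.0 [0.42296416 0.27423243 0.33703435] [-0.1298  0.1745  0.0661]
```

Call:
{"op": "servo_tool", "data": {
  "increments": [
    [-0.005,0.015,0,0,0.01],
    [-0.02,0.04,0,0,0.01],
    [-0.04,0.07,0.005,0,0.01],
    [-0.06,0.1,0.015,0,0.01],
    [-0.08,0.125,0.025,0,0.01],
    [-0.1,0.147,0.04,0,0.01],
    [-0.118,0.163,0.052,0,0.01],
    [-0.127,0.172,0.06,0,0.01],
    [-0.13,0.1745,0.066,0,0.01],
    [-0.13,0.1745,0.066,0,0.01]
  ]
}}

```text
t: 7.83
tcp_pos: [0.6028, 0.3944, 0.2689]
eef_rot: [-0.002, 0.159, 0.987, -0.003]
contact_force: [-1.1, -0.2, -1.5]
grip_width: 0.257
```

Run:
```python
from h import *
for i in range(4): c=eyes.camera("wrist")
s=sensors.sense(); print(s["t"],s["tcp_pos"],abs(s["qvel"]).max())
c["T"]=s["tcp_pos"];c["R"]=toolR(s)
np.save("pics/c5.npy",c,allow_pickle=True)
cv2.imwrite("pics/w5.png",cv2.resize(c["img"][50:250,180:380],None,fx=3,fy=3,interpolation=cv2.INTER_CUBIC))
for r in regions_of("wrist","lid")[:2]: print(r["confidence"],r["extent"])
```

```text
8.0333 [0.60278913 0.39521104 0.27495504] 0.011027681417301144
0.93 [204.7, 198.4, 148.7, 147.0]
```

View pics/w5.png

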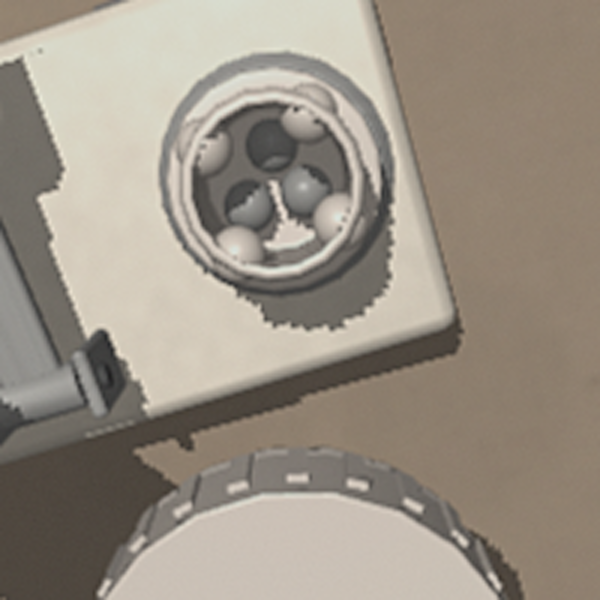

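Run:
```python
from h import *
from scipy.optimize import least_squares
c=np.load("pics/c5.npy",allow_pickle=True).item(); s=sensors.sense(); print(s["tcp_pos"],c["T"])
R=c["R"]; J=at_z(c,271.5,111.2,.105); print("jar",J)
a=np.linspace(0,2*np.pi,181)
p=proj(c,J+np.c_[.0245*np.cos(a),.0245*np.sin(a),0*a]); print((p.min(0)-[180,50])*3,(p.max(0)-[180,50])*3)
# lid offset refit: skirt top row 50+447/3, top-face row 50+492/3
for d in (-.006,-.005,-.004,-.003):
    o=[]
    for rad,z in ((.033,.0275),(.033,.0035)):
        q=proj(c,c["T"]+np.c_[d+rad*np.cos(a),rad*np.sin(a),0*a+z]@R.T); o+=[q[:,1].min(),q[:,0].min(),q[:,0].max()]
    print(d,np.round(o,1),"obs",50+447/3,50+492/3)
t=eyes.camera("top"); cv2.imwrite("pics/t5.png",cv2.resize(t["img"][185:260,160:250],None,fx=8,fy=8,interpolation=cv2.INTER_CUBIC)); np.save("pics/t5.npy",t,allow_pickle=True)
```

```text
[0.60288119 0.39529658 0.27535403] [0.60278913 0.39521104 0.27495504]
jar [0.53941253 0.40902152 0.105     ]
[184.30636705  87.87253383] [364.64978736 274.62855564]
-0.006 [207.  214.8 344.8 224.  205.6 353.7] obs 199.0 214.0
-0.005 [205.  214.6 344.9 221.8 205.5 353.9] obs 199.0 214.0
-0.004 [203.  214.5 345.  219.5 205.4 354. ] obs 199.0 214.0
-0.003 [201.  214.4 345.1 217.2 205.2 354.1] obs 199.0 214.0
```

```bash
cat > fit.py <<'E'
from h import *
from scipy.optimize import least_squares
a=np.linspace(0,2*np.pi,361)
c4=np.load("pics/c4.npy",allow_pickle=True).item()
def ring(c,L,r,z): return proj(c,L+np.c_[r*np.cos(a),r*np.sin(a),0*a+z])
def f(L):
    s,t,k=ring(c4,L,.033,0),ring(c4,L,.033,.024),ring(c4,L,.012,.044)
    return np.array([s[:,1].min()-199.2,t[:,1].min()-214.2,t[:,1].max()-344.2,k[:,1].min()-282.7,k[:,1].max()-331.2,t[:,0].min()-207.3,t[:,0].max()-354.2])
r=least_squares(f,[.438,.0145,.245]); R,t=RT(c4); Lc=R@r.x+t
def lid_in(c): R,t=RT(c); return R.T@(Lc-t)
if __name__=="__main__":
    print(r.x,r.fun.round(1))
    c=np.load("pics/c5.npy",allow_pickle=True).item(); L=lid_in(c); J=at_z(c,271.5,111.2,.105)
    print("L5",L,"J",J,"T",c["T"]); d=J-L; print("tool shift to put lid bottom on rim",c["R"].T@d)
    R5,_=RT(c); print("relrot",np.degrees(cv2.Rodrigues((R.T@c["R"]*0+R.T@R5))[0].ravel()))
E
python3 fit.py
```

```text
[0.44187137 0.01425559 0.24361886] [-0.5  0.2 -0.2 -1.4  1.8  0.7 -0.7]
L5 [0.60579493 0.39468187 0.24330603] J [0.53941253 0.40902152 0.105     ] T [0.60278913 0.39521104 0.27495504]
tool shift to put lid bottom on rim [ 0.06757891 -0.00731887  0.13827628]
relrot [ 0.08464901 -0.26816867 -0.01738104]
```

View pics/t5.png

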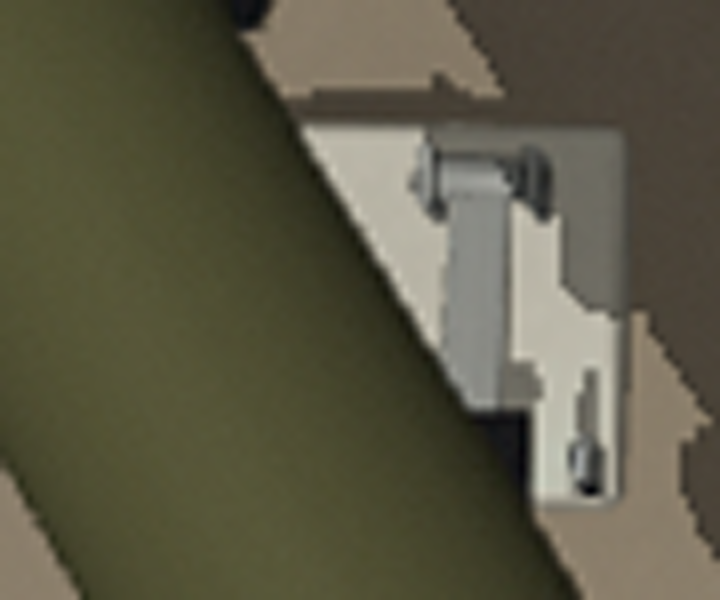

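Call:
{"op": "servo_tool", "data": {
  "increments": [
    [0.01,-0.001,0,0,0.01],
    [0.03,-0.003,0,0,0.01],
    [0.05,-0.005,0.005,0,0.01],
    [0.063,-0.007,0.02,0,0.01],
    [0.0675,-0.0073,0.045,0,0.01],
    [0.0675,-0.0073,0.07,0,0.01],
    [0.0675,-0.0073,0.095,0,0.01],
    [0.0675,-0.0073,0.112,0,0.01],
    [0.0675,-0.0073,0.12,0,0.01],
    [0.0675,-0.0073,0.12,0,0.01]
  ]
}}

```text
t: 8.97
tcp_pos: [0.5352, 0.4091, 0.1521]
eef_rot: [-0.001, 0.158, 0.987, -0.001]
contact_force: [-0.7, -0.7, -0.1]
grip_width: 0.257
```

```bash
cat > chk.py <<'E'
from fit import *
for i in range(3): c=eyes.camera("wrist")
s=sensors.sense(); L=lid_in(c); print(s["t"],"T",s["tcp_pos"].round(4),"L",L.round(4),"F",s["contact_force"].round(1))
J=np.array([.5394,.4090,.105]); d=J-L; print("tool shift",(toolR(s).T@d).round(4))
np.save("pics/c6.npy",c,allow_pickle=True)
E
python3 - <<'E'
exec(open("chk.py").read())
i=c["img"][150:330,130:430]; a=cv2.resize(i,None,fx=2.6,fy=2.0)
sd=eyes.camera("side"); t=eyes.camera("top"); np.save("pics/s6.npy",sd,allow_pickle=True)
b=cv2.resize(sd["img"][150:225,215:295],None,fx=5,fy=3.2); k=np.zeros((240,780,3),np.uint8); k[:,:400]=b
k[:,400:]=cv2.resize(t["img"][185:250,160:260],(380,240))
cv2.imwrite("pics/m6.png",np.vstack([a,k]))
E
```

```text
9.1167 T [0.5375 0.4103 0.1559] L [0.5402 0.4098 0.1244] F [ 0.5 -1.2 -0.4]
tool shift [ 0.0006 -0.001   0.0194]
```

Call:
{"op": "servo_tool", "data": {
  "increments": [
    [0,-0.0005,0.003,0,0.01],
    [0,-0.001,0.006,0,0.01],
    [0,-0.001,0.009,0,0.01],
    [0,-0.001,0.012,0,0.01],
    [0,-0.001,0.014,0,0.01],
    [0,-0.001,0.016,0,0.01],
    [0,-0.001,0.018,0,0.01],
    [0,-0.001,0.018,0,0.01],
    [0,-0.001,0.018,0,0.01],
    [0,-0.001,0.018,0,0.01]
  ]
}}

```text
t: 10.05
tcp_pos: [0.5367, 0.4087, 0.136]
eef_rot: [0.0, 0.159, 0.987, 0.0]
contact_force: [-0.8, -0.4, -0.2]
grip_width: 0.254
```

```bash
python3 chk.py
```

```text
10.2 T [0.5368 0.4087 0.1361] L [0.5399 0.4084 0.1052] F [-0.9 -0.2 -1. ]
tool shift [0.0007 0.0004 0.0002]
```

Call:
{"op": "servo_tool", "data": {
  "increments": [
    [0,0,0.001,0,0.01],
    [0,0,0.002,0,0.01],
    [0,0,0.003,0,0.01],
    [0,0,0.004,0,0.01],
    [0,0,0.005,0,0.01],
    [0,0,0.0055,0,0.01],
    [0,0,0.006,0,0.01],
    [0,0,0.006,0,0.01],
    [0,0,0.006,0,0.01],
    [0,0,0.006,0,0.01]
  ]
}}

```text
t: 11.03
tcp_pos: [0.5367, 0.4086, 0.1299]
eef_rot: [0.0, 0.159, 0.987, 0.0]
contact_force: [0.7, 1.1, -1.1]
grip_width: 0.259
```

```bash
python3 chk.py
```

```text
11.1833 T [0.5367 0.4087 0.1299] L [0.5398 0.4083 0.0991] F [ 0.1  0.3 -1.5]
tool shift [ 0.0006  0.0005 -0.0059]
```

Call:
{"op": "servo_tool", "data": {
  "increments": [
    [0,0,0.001,0,0.01],
    [0,0,0.002,0,0.01],
    [0,0,0.003,0,0.01],
    [0,0,0.004,0,0.01],
    [0,0,0.004,0,0.01],
    [0,0,0.004,0,0.01],
    [0,0,0.004,0,0.01],
    [0,0,0.004,0,0.01],
    [0,0,0.004,0,0.01],
    [0,0,0.004,0,0.01]
  ]
}}

```text
t: 12.02
tcp_pos: [0.5371, 0.4083, 0.1261]
eef_rot: [0.0, 0.159, 0.987, 0.0]
contact_force: [2.4, -1.7, 2.5]
grip_width: 0.258
```

```bash
python3 chk.py
```

```text
12.1667 T [0.537  0.4084 0.126 ] L [0.5402 0.408  0.0952] F [ 2.5 -1.9  2.7]
tool shift [ 0.0011  0.0007 -0.0098]
```

Call:
{"op": "servo_tool", "data": {
  "increments": [
    [-0.0005,-0.0002,0,0,0.01],
    [-0.001,-0.0004,0,0,0.01],
    [-0.001,-0.0004,0.001,0,0.01],
    [-0.001,-0.0004,0.002,0,0.01],
    [-0.001,-0.0004,0.003,0,0.01],
    [-0.001,-0.0004,0.004,0,0.01],
    [-0.001,-0.0004,0.005,0,0.01],
    [-0.001,-0.0004,0.006,0,0.01],
    [-0.001,-0.0004,0.006,0,0.01],
    [-0.001,-0.0004,0.006,0,0.01]
  ]
}}

```text
t: 13.0
tcp_pos: [0.5376, 0.4083, 0.1203]
eef_rot: [0.0, 0.159, 0.987, 0.0]
contact_force: [0.7, -1.1, 5.3]
grip_width: 0.258
```

```bash
python3 chk.py
```

```text
13.15 T [0.5376 0.4083 0.1203] L [0.5407 0.408  0.0894] F [ 1.4 -1.1  4.9]
tool shift [ 0.0016  0.0006 -0.0156]
```

Call:
{"op": "servo_tool", "data": {
  "increments": [
    [0,0,0.001,0,0.01],
    [0,0,0.002,0,0.01],
    [0,0,0.003,0,0.01],
    [0,0,0.0035,0,0.01],
    [0,0,0.004,0,0.01],
    [0,0,0.0045,0,0.01],
    [0,0,0.005,0,0.01],
    [0,0,0.005,0,0.01],
    [0,0,0.005,0,0.01],
    [0,0,0.005,0,0.01]
  ]
}}

```text
t: 13.98
tcp_pos: [0.5371, 0.4078, 0.1145]
eef_rot: [-0.0, 0.159, 0.987, -0.0]
contact_force: [0.5, -0.8, -1.7]
grip_width: 0.258
```

```bash
python3 chk.py
```

```text
14.1333 T [0.5372 0.4078 0.1146] L [0.5403 0.4074 0.0837] F [-0.1 -1.4 -1.5]
tool shift [ 0.0013  0.0012 -0.0213]
```

Call:
{"op": "servo_tool", "data": {
  "increments": [
    [0,0,0.0005,0,0.01],
    [0,0,0.001,0,0.01],
    [0,0,0.0015,0,0.01],
    [0,0,0.002,0,0.01],
    [0,0,0.0025,0,0.01],
    [0,0,0.003,0,0.01],
    [0,0,0.0035,0,0.01],
    [0,0,0.0035,0,0.01],
    [0,0,0.0035,0,0.01],
    [0,0,0.0035,0,0.01]
  ]
}}

```text
t: 14.97
tcp_pos: [0.5376, 0.4081, 0.1138]
eef_rot: [0.0, 0.159, 0.987, 0.001]
contact_force: [-3.7, -3.2, 10.0]
grip_width: 0.259
```

```bash
python3 chk.py
```

```text
15.1167 T [0.5376 0.4081 0.1138] L [0.5407 0.4078 0.0829] F [-3.3 -4.1 10.8]
tool shift [ 0.0016  0.0008 -0.0221]
```

Call:
{"op": "servo_tool", "data": {
  "increments": [
    [0,0,0.001,0,0.01],
    [0,0,0.002,0,0.01],
    [0,0,0.0025,0,0.01],
    [0,0,0.0025,0,0.01],
    [0,0,0.001,0,0.01],
    [0,0,-0.001,0,0.01],
    [0,0,-0.002,0,0.03],
    [0,0,-0.002,0,0.05],
    [0,0,-0.002,0,0.05],
    [0,0,-0.002,0,0.05]
  ]
}}

```text
t: 15.95
tcp_pos: [0.5372, 0.4082, 0.1128]
eef_rot: [-0.0, 0.159, 0.987, -0.0]
contact_force: [0.2, 0.6, -0.4]
grip_width: 0.589
```

```bash
python3 chk.py
```

```text
16.1 T [0.5373 0.408  0.1129] L [0.5404 0.4077 0.082 ] F [-0.2 -0.3 -0.5]
tool shift [ 0.0014  0.0009 -0.023 ]
```

Call:
{"op": "servo_tool", "data": {
  "increments": [
    [0,0,-0.005,0,0.05],
    [0,0,-0.02,0,0.05],
    [0,0,-0.045,0,0.05],
    [0,0,-0.075,0,0.05],
    [0.003,-0.01,-0.1,0,0.05],
    [0.01,-0.032,-0.118,0,0.04],
    [0.018,-0.06,-0.12,0,0.02],
    [0.025,-0.085,-0.12,0,0],
    [0.029,-0.1,-0.12,0,0],
    [0.0295,-0.102,-0.12,0,0]
  ]
}}

```text
t: 16.93
tcp_pos: [0.477, 0.3176, 0.2346]
eef_rot: [0.0, 0.16, 0.987, 0.0]
contact_force: [0.8, 0.1, 0.3]
grip_width: 0.0
```

Run:
```python
exec(open("chk.py").read())
print(s["grip_width"]); M=regions_of("wrist","lid")
for r in M[:3]: print(r["confidence"],r["extent"])
P=regions_of("wrist","lever_pad")
for r in P[:2]: ys,xs=np.nonzero(r["pixels"]); print("pad",r["confidence"],r["extent"],xs.mean(),ys.mean(),at_z(c,xs.mean(),ys.mean(),.094))
# predicted lid outlines for home (z=.086) vs loose (.100) at jar centre
for z in (.086,.100):
    for rad,h in ((.033,.024),(.012,.044),(.033,0)):
        p=ring(c,np.array([.540,.408,z]),rad,h); print(z,h,p.min(0).round(1),p.max(0).round(1))
sd=eyes.camera("side"); np.save("pics/s7.npy",sd,allow_pickle=True)
print(np.array([proj(c,[.4775,.32,.094])[0]]))
i=c["img"][100:330,150:500]; a=cv2.resize(i,(780,512),interpolation=cv2.INTER_CUBIC)
cv2.imwrite("pics/m7.png",a)
```

```text
17.0833 T [0.4777 0.321  0.2338] L [0.4808 0.32   0.2033] F [-0.3  0.7  0.7]
tool shift [-0.0277  0.1028  0.0985]
0.003889191099244117
0.72 [234.9, 10.5, 74.1, 83.1]
pad 0.58 [245.9, 165.5, 81.5, 134.7] 285.6553562772661 216.2794474066893 [0.49480307 0.32003671 0.094     ]
0.086 0.024 [368.7 200.7] [453.7 279.1]
0.086 0.044 [403.8 236.6] [436.9 266.7]
0.086 0 [362.2 192.4] [440.9 265.7]
0.1 0.024 [373.  206.2] [462.2 287.8]
0.1 0.044 [410.3 244.2] [445.1 275.7]
0.1 0 [365.9 197.1] [448.2 273.3]
[[278.85927906 196.72475347]]
```

Run:
```python
from fit import *
c=np.load("pics/c6.npy",allow_pickle=True).item()
g=cv2.GaussianBlur(cv2.cvtColor(c["img"],cv2.COLOR_BGR2GRAY),(0,0),.8).astype(np.float32)
m=np.hypot(cv2.Sobel(g,5,1,0),cv2.Sobel(g,5,0,1)); m=np.minimum(m,80)
def sc(x,y,z):
    v=0
    for rad,h in ((.033,.024),(.012,.044)):
        p=ring(c,np.array([x,y,z]),rad,h).astype(np.float32); v+=cv2.remap(m,p[:,:1],p[:,1:],1).mean()
    return v
for z in np.arange(.078,.108,.003):
    b=max((sc(x,y,z),x,y) for x in np.arange(.530,.550,.001) for y in np.arange(.398,.418,.001)); print(round(z,3),np.round(b,3))
```

```text
0.078 [126.495   0.544   0.41 ]
0.081 [129.513   0.542   0.41 ]
0.084 [129.493   0.541   0.408]
0.087 [129.38    0.539   0.408]
0.09 [126.253   0.537   0.407]
0.093 [116.256   0.536   0.406]
0.096 [109.763   0.534   0.405]
0.099 [102.582   0.532   0.404]
0.102 [93.621  0.53   0.403]
0.105 [80.252  0.53   0.401]
```

Call:
{"op": "servo_tool", "data": {
  "increments": [
    [0.001,0,0.01,0,0],
    [0.002,0,0.03,0,0],
    [0.002,0,0.055,0,0],
    [0.002,0,0.08,0,0],
    [0.002,0,0.1,0,0],
    [0.002,0,0.115,0,0],
    [0.002,0,0.124,0,0],
    [0.002,0,0.129,0,0],
    [0.002,0,0.13,0,0],
    [0.002,0,0.13,0,0]
  ]
}}

```text
t: 18.07
tcp_pos: [0.4758, 0.3212, 0.1035]
eef_rot: [0.0, 0.159, 0.987, 0.0]
contact_force: [0.3, 0.4, 0.6]
grip_width: -0.002
```

```bash
python3 -c "
from h import *
for i in range(2): c=eyes.camera('wrist')
s=sensors.sense();print(s['t'],s['tcp_pos'],s['contact_force'])
P=regions_of('wrist','lever_pad')
for r in P[:2]: print(r['confidence'],r['extent'])
print(proj(c,s['tcp_pos']))"
```

```text
18.1667 [0.47628653 0.32144676 0.10439317] [ 0.44080558 -0.43596056  0.00474095]
0.78 [219.8, 224.5, 109.0, 81.0]
0.72 [416.1, 265.8, 140.4, 146.9]
[[279.3767187  285.00938452]]
```

Call:
{"op": "servo_tool", "data": {
  "increments": [
    [0,0,0.003,0,0],
    [0,0,0.006,0,0],
    [0,0,0.008,0,0],
    [0,0,0.01,0,0],
    [0,0,0.012,0,0],
    [0,0,0.014,0,0],
    [0,0,0.016,0,0],
    [0,0,0.016,0,0],
    [0,0,0.016,0,0],
    [0,0,0.016,0,0]
  ]
}}

```text
t: 19.05
tcp_pos: [0.4751, 0.3212, 0.0875]
eef_rot: [-0.0, 0.159, 0.987, 0.0]
contact_force: [-3.3, -0.2, 5.9]
grip_width: -0.002
```

```bash
python3 -c "
from h import *
for i in range(2): c=eyes.camera('wrist')
s=sensors.sense();print(s['t'],s['tcp_pos'],s['contact_force'])"
```

```text
19.15 [0.47508097 0.32121244 0.0875503 ] [-4.13492902 -0.53458188  5.60940005]
```

Call:
{"op": "servo_tool", "data": {
  "increments": [
    [0,0,0.001,0,0],
    [0,0,0.002,0,0],
    [0,0,0.003,0,0],
    [0,0,0.004,0,0],
    [0,0,0.005,0,0],
    [0,0,0.006,0,0],
    [0,0,0.0065,0,0],
    [0,0,0.007,0,0],
    [0,0,0.0073,0,0],
    [0,0,0.0073,0,0]
  ]
}}

```text
t: 19.98
tcp_pos: [0.4747, 0.3212, 0.0804]
eef_rot: [-0.001, 0.159, 0.987, -0.0]
contact_force: [-4.6, -1.2, 8.2]
grip_width: 0.002
```

Run:
```python
from h import *
for i in range(2): c=eyes.camera('wrist')
s=sensors.sense();print(s['t'],s['tcp_pos'],s['contact_force'])
np.save("pics/c8.npy",c,allow_pickle=True)
T=s["tcp_pos"]
for y in (.28,.285,.29): print(y,proj(c,[[.47,y,.102],[.47,y,.08]]).round(0).tolist())
a=cv2.resize(c["img"][150:350,150:350],(600,600),interpolation=cv2.INTER_CUBIC)
sd=eyes.camera("side"); b=cv2.resize(sd["img"][165:225,215:235+20],(200,300),interpolation=cv2.INTER_CUBIC)
b2=cv2.resize(c["img"][150:360,340:540],(200,210)); k=np.zeros((600,800,3),np.uint8); k[:,:600]=a; k[:300,600:]=b;k[300:510,600:]=b2
cv2.imwrite("pics/m8.png",k)
```

```text
20.0833 [0.47468552 0.32124478 0.08046004] [-5.2454077  -0.95925904  8.00054326]
0.28 [[174.0, 332.0], [187.0, 301.0]]
0.285 [[186.0, 328.0], [198.0, 298.0]]
0.29 [[198.0, 325.0], [208.0, 295.0]]
```

View pics/m8.png

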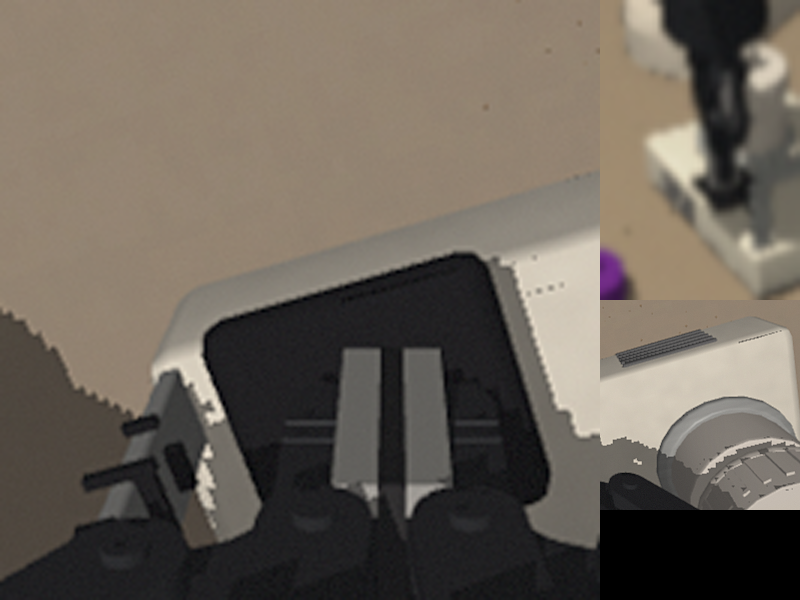

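The tips press mid-paddle at z = 0.0804 with 8 N, which is half travel. In the picture the paddle is around (370,380) of the crop and the gauge post, with its long mark, at (130,475). I'll trim slightly and hold.

Call:
{"op": "servo_tool", "data": {
  "increments": [
    [0,0,0.0004,0,0],
    [0,0,0.0004,0,0],
    [0,0,0.0004,0,0],
    [0,0,0.0004,0,0],
    [0,0,0.0004,0,0],
    [0,0,0.0004,0,0],
    [0,0,0.0004,0,0],
    [0,0,0.0004,0,0],
    [0,0,0.0004,0,0],
    [0,0,0.0004,0,0]
  ]
}}

```text
t: 20.97
tcp_pos: [0.4747, 0.3213, 0.0801]
eef_rot: [-0.001, 0.158, 0.987, -0.0]
contact_force: [-5.1, -1.5, 7.8]
grip_width: -0.001
```

Call:
{"op": "servo_tool", "data": {
  "increments": [
    [0,0,0,0,0],
    [0,0,0,0,0],
    [0,0,0,0,0],
    [0,0,0,0,0],
    [0,0,0,0,0],
    [0,0,0,0,0],
    [0,0,0,0,0],
    [0,0,0,0,0],
    [0,0,0,0,0],
    [0,0,0,0,0]
  ]
}}

```text
t: 21.8
tcp_pos: [0.4747, 0.3212, 0.0801]
eef_rot: [-0.001, 0.159, 0.987, -0.0]
contact_force: [-5.4, -0.3, 6.2]
grip_width: 0.001
```

Call:
{"op": "servo_tool", "data": {
  "increments": [
    [0,0,0,0,0],
    [0,0,0,0,0],
    [0,0,0,0,0],
    [0,0,0,0,0],
    [0,0,0,0,0],
    [0,0,0,0,0],
    [0,0,0,0,0],
    [0,0,0,0,0],
    [0,0,0,0,0],
    [0,0,0,0,0]
  ]
}}

```text
t: 22.63
tcp_pos: [0.4747, 0.3212, 0.0801]
eef_rot: [-0.001, 0.159, 0.987, -0.0]
contact_force: [-3.8, -1.2, 7.8]
grip_width: -0.003
```

Call:
{"op": "servo_tool", "data": {
  "increments": [
    [0,0,0,0,0],
    [0,0,0,0,0],
    [0,0,0,0,0],
    [0,0,0,0,0],
    [0,0,0,0,0],
    [0,0,0,0,0],
    [0,0,0,0,0],
    [0,0,0,0,0],
    [0,0,0,0,0],
    [0,0,0,0,0]
  ]
}}

```text
t: 23.47
tcp_pos: [0.4747, 0.3212, 0.0801]
eef_rot: [-0.001, 0.159, 0.987, -0.0]
contact_force: [-4.0, -1.0, 8.2]
grip_width: -0.001
```

```bash
python3 -c "
from cell import ticket; print(ticket.finish_job())"
```

```text
the job is handed in; nothing more can be done
None
```

The lid is on the jar and snapped home. I handed the job in at about 23.5 s of the 61 s allowed, with the enabling lever held at half travel.

**Lid:** I picked the white lid up by its knob, set it over the jar and pressed it down. The upward force rose to about 5 N, then dropped as it snapped over the catches. It bottomed at about 10 N with its underside at about 86 mm, the expected home height. After release, an edge fit in the wrist picture put it at 81–87 mm (a loose lid would be at 100 mm). I did not look at its level separately. That rests on its having been pressed straight down in the grip.

**Lever:** I then pressed the paddle with the closed fingertips to 80.1 mm against about 8 N, and held it there for over 3 s up to handing in. It never came near the 66 mm lower stop.

**Disagreements:**
- The top camera placed the lid and mill about 4–6 mm from where the wrist camera did. I relied on the wrist camera, and the fit went in cleanly.
- At the lever there was a steady sideways force of about 4–5 N on the tips, which I left.
- The gripper partly hid the gauge post in the last picture, so the lever height rests on the tool height and force rather than on reading the mark.

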